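# Fit the matching cover flange to the chamber's studded port

### The arm

A 7-joint arm with a two-finger parallel gripper is mounted at the origin on a cart in front of the work surface, level with it; the furniture and walls round the work are solid. World frame = base frame: x ahead of the robot, y to its left, z up, the work surface at z = 0. Lengths are in m, angles in rad, forces in N, time in s.
With the tool pointing down it reaches from about 0.375 to 0.925 m from the base axis. Payload 3.1 kg.
Tool frame: the origin (TCP) lies on the front face of the gripper's body, between the roots of the fingers; the fingertips stand 73 mm ahead of it and the grasp point (between the pads) lies 54 mm ahead of it (r.hold_point_z is the distance from the TCP to the grasp point, in m); z points along the fingers, y is the line along which they close (so a half turn about z gives the same grasp; the last joint's range is limited). The gripper opens to 85 mm and grips with 20 to 120 N. Pads are 22 mm wide; open, the fingers measure 114 mm over their backs; the gripper's body (76 mm by 85 mm) begins 54 mm behind the grasp point. The pads swing forward as they close: fully open they stand 13 mm farther back than shut.
Start: joints at [1.088, 0.383, 0.044, 1.598, -0.018, 1.161, -0.05], TCP at [0.244, -0.602, 0.304] pointing down, gripper open.
Joint ranges: [-2.61, 2.61], [-0.41, 2.15], [-1.48, 1.57], [0, 2.5], [-1.57, 4.71], [0.05, 1.97], [-2.85, 2.85]. Speed limits (rad/s): [2.79, 2.79, 3.14, 3.14, 3.14, 3.14, 3.14].

### API

Orientations are given as a unit quaternion [x, y, z, w].
In Python, from station import r, vision gives the robot as it stands.
- The arm moves only by the tool drive_tool, never from a script. Its argument "increments" is a list of rows, each an object of numbers: "dx", "dy", "dz": the shift along the world's x, y, z in mm; "wx", "wy", "wz": the turn, a rotation vector about the world's x, y, z in degrees; "gripper": the opening, from 0 (shut) to 1 (fully open). A call has 1 to 5 rows; each row is the pose to reach, as a shift and turn from the pose commanded when the call began; what a row does not reach only later rows make up. A row lasts 1/8 s, in which the tool goes at most 62.5 mm and 10.7 degrees, less where a joint would pass 70% of its speed; a pose out of reach is approached as far as the arm can. A call with a gripper value outside its range is refused whole. The fingers move at their own pace and stop on an object; the grip force is fixed at half the most. Time passes only in rows, so rows that repeat a pose let the fingers close. It gives the time, the measured TCP pose, the force, the opening and the grip force at its end, in the units of the state.
- r.sense(): the state, without advancing time (a new reading comes with each control period).
- vision.get_image(name): name is "scene" or "top" or "wrist"; returns a dict with "pixels" (384x512x3 uint8, blue, green, red), "mtx" (3x3 intrinsics, pixels), "eye" and "attitude" of the camera in the world. Camera axes: x right, y up, looking along -z (the intrinsics and any distortion apply to the point x, -y, -z); pixel columns grow to the right and rows downward; lengths in m; the calibration is good to about 2 mm. The wrist camera is an equidistant fisheye: a pixel r from the principal point sees the ray r / f radians off the axis. A picture is of the moment at which its call begins. There is no depth.
- r.finish_job(): hands the job in; it is judged then, once.
The state is a dict: "time": time; "joint_pos": joint angles; "joint_velocities": joint speeds; "joint_efforts": joint torques, N m; "eef_pos": TCP position; "orientation": TCP orientation; "force": force on the tool from outside, world axes, zero at the start; "torque": the same for the moment, N m; "grip_width": opening from 0.0 (shut) to 1.0 (fully open); "gripper_force": force on a finger pad.
Only numpy, scipy, OpenCV 4.12 (cv2) and the standard library are available. Lean on these libraries where they do the work, as an engineer would, in place of code of your own. Each camera call takes 0.05 s, during which the arm holds its last target. There are 200 camera calls.

### The job

Close the sloping port of the vacuum chamber: of the three blue cover flanges on the bench, take the one whose bolt holes match the port's studs, put it over the studs and turn it until it drops, so that it sits fully home, flat on the port face, then let go of it. Leave the other two flanges where they lie and do not push or knock over the orange-capped bottle or the glass beaker.

Things in the scene. Friction and masses are not known exactly. Their poses are not given: they have to be found in the camera images.
- cover_a_handle (a point): Loose blue metal disc, 110 mm across, 10 mm thick, lying flat, 0.2 to 0.4 kg, black fin handle on its centre: 44 mm along x, 14 mm thick along y, from 10 to 64 mm above the underside. THREE 13 mm through holes 120 degrees apart, centres 34 mm from the disc's centre (68 mm circle), one on its +x. Point: on the axis, 40 mm above the underside, mid-handle; z up out of the disc.
- cover_b_handle (a point): Loose blue metal disc, 110 mm across, 10 mm thick, lying flat, 0.2 to 0.4 kg, black fin handle on its centre: 44 mm along x, 14 mm thick along y, from 10 to 64 mm above the underside. Three 13 mm holes, 120 degrees apart, 44 mm from the centre (88 mm circle, near the rim), one on its +x. Point: on the axis, 40 mm above the underside, mid-handle; z up out of the disc.
- cover_c_handle (a point): Loose blue metal disc, 110 mm across, 10 mm thick, lying flat, 0.2 to 0.4 kg, black fin handle on its centre: 44 mm along x, 14 mm thick along y, from 10 to 64 mm above the underside. FOUR 13 mm holes, 90 degrees apart, 34 mm from the centre (68 mm circle), one on its +x. Point: on the axis, 40 mm above the underside, mid-handle; z up out of the disc.
- port_seat (a point): Centre of the chamber's flat round port face (124 mm across). z: outward normal of the face, 25 degrees off vertical towards the robot; x runs up the slope, away from the robot. Three brass studs stand square on it, 120 degrees apart, 34 mm from this centre: 10 mm thick, 20 mm long, the last 2 mm tapering to 8.4 mm. The studs' angle about z is not measured here: see chamber.
- chamber: White vacuum chamber fixed to the bench, 175 x 160 mm foot, port on top; origin under its foot. Its stud ring is clamped and cannot turn, but at an unmeasured angle: one stud within 0.5 rad either way of port_seat's x. See it in images or feel for it: a wrongly turned flange stops on the stud tips, underside 20 mm off the face; within 0.05 rad it drops over them (1.5 mm clearance).
- cover_a: The flange of cover_a_handle; origin at the centre of its underside, same axes.
- bottle: Bystander: white reagent bottle with orange cap, 56 mm across, 105 mm tall, standing loose. Origin at the centre of its underside, z up.
- glass: Bystander: glass beaker, 76 mm across, 91 mm tall, standing loose. Origin at the centre of its underside, z up.
Mind the look-alikes: they are no part of the job. What is shaped like the cover_a but turquoise is not meant.

How it is judged:
By the outcome, as a careful person would: the job done as asked, in the order asked, and still so for the second after the job is handed in, with the robot touching nothing.
It also fails if it takes over 64 s, if anything falls off the work surface, if the arm or the gripper's body presses on something with over 40 N, if the wrist force passes 120 N, or if a joint passes its speed limit or range.

## Working session

There is one attempt and no reset: what is moved stays moved. The work goes in short steps, Python scripts to look and compute and a tool call to move; the robot and the scene stay as the last step left them, time stands still between calls to the robot, and variables do not carry over. Pictures are saved under pics/ and viewed, at most 10 in all, crops included, and the job is handed in when it is done.

Besides the shell and the picture viewer there is one more tool, called after "Emit:" by a JSON object that holds its "fn" and its "kwargs". drive_tool: Moves the arm, as the interface text tells. Its arguments: {"type":"object","properties":{"increments":{"type":"array"}},"required":["increments"]}

```bash
mkdir -p pics; cat > h.py <<'E'
import numpy as np, cv2
from scipy.spatial.transform import Rotation as R
from station import r, vision
def att(a):
    a=np.array(a,float); return a if a.shape==(3,3) else R.from_quat(a).as_matrix()
def ray(im,u,v,fish=False):
    K=np.array(im["mtx"]); x=(u-K[0,2])/K[0,0]; y=(v-K[1,2])/K[1,1]
    if fish:
        t=np.hypot(x,y); s=np.sin(t)/t if t>1e-9 else 1; d=np.array([x*s,-y*s,-np.cos(t)])
    else: d=np.array([x,-y,-1.])
    return np.array(im["eye"],float), att(im["attitude"])@(d/np.linalg.norm(d))
def plane(im,u,v,p0,n,fish=False):
    e,d=ray(im,u,v,fish); n=np.array(n,float); return e+d*(((np.array(p0)-e)@n)/(d@n))
def proj(im,P):
    K=np.array(im["mtx"]); c=att(im["attitude"]).T@(np.array(P)-np.array(im["eye"]))
    return K[0,0]*c[0]/-c[2]+K[0,2], K[1,1]*-c[1]/-c[2]+K[1,2]
E
python3 - <<'E'
from h import *
ims={n:vision.get_image(n) for n in("scene","top")}
for n,i in ims.items(): print(n,i["mtx"],i["eye"],i["attitude"],[k for k in i])
cv2.imwrite("pics/a.png",cv2.resize(np.vstack([ims["scene"]["pixels"],ims["top"]["pixels"]]),None,fx=.78,fy=.78))
import pickle;pickle.dump(ims,open("ims.pkl","wb"))
print(r.sense())
E
```

```text
scene [[405.43024761   0.         258.93272033]
 [  0.         405.43024761 190.46599151]
 [  0.           0.           1.        ]] [-0.06955065  0.41870189  1.00381537] [-0.15429478  0.32199092  0.83345857 -0.42173662] ['pixels', 'mtx', 'eye', 'attitude']
top [[396.25743392   0.         246.78745375]
 [  0.         396.25743392 189.05790172]
 [  0.           0.           1.        ]] [ 0.4566456  -0.06254959  1.46208302] [-0.01376767  0.02821391  0.71038681 -0.70311095] ['pixels', 'mtx', 'eye', 'attitude']
{'time': 0.1, 'joint_pos': array([ 1.08815149,  0.38375741,  0.04385498,  1.59942682, -0.01786961,
        1.16117875, -0.04992231]), 'joint_velocities': array([ 0.00101901, -0.0007884 ,  0.00013941, -0.00647187,  0.00119569,
        0.00099096,  0.00024913]), 'joint_efforts': array([ 2.81545836e-03, -4.34727824e+01,  1.02939427e+00, -2.50454450e+01,
        1.08211898e-02,  5.46471798e-03,  9.73452188e-06]), 'eef_pos': array([ 0.24375571, -0.60183103,  0.30260558]), 'orientation': array([ 9.81538144e-01,  1.91262797e-01, -3.05163046e-04, -1.14914315e-03]), 'force': array([ 0.55429002, -0.3113342 , -0.38812156]), 'torque': array([ 0.07644915, -0.00560472, -0.04178263]), 'gripper_force': 0.0, 'grip_width': 1.0047787511263375}
```

View pics/a.png

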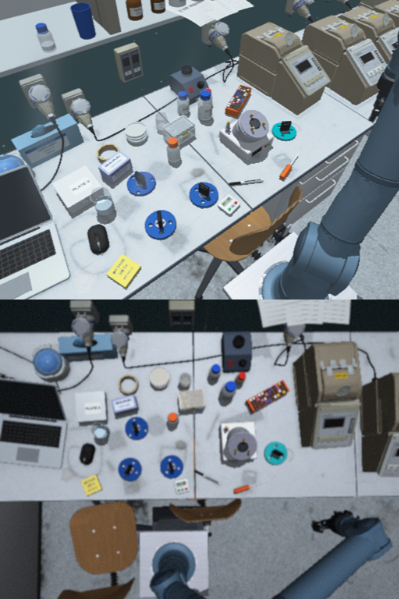

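The combined picture (0.78 scale) shows three blue discs in the top view at about (137,428), (130,469) and (172,467). The turquoise decoy is at (276,453), the chamber port at (238,442), the bottle at (172,420) and the beaker at (101,433). I'll enlarge the discs and the port to confirm.

```bash
python3 - <<'E'
from h import *
import pickle
ims=pickle.load(open("ims.pkl","rb"))
t=ims["top"]["pixels"]; s=ims["scene"]["pixels"]
a=cv2.resize(t[140:250,140:250],(390,390),interpolation=cv2.INTER_CUBIC)
b=cv2.resize(t[145:215,270:340],(390,390),interpolation=cv2.INTER_CUBIC)
c=cv2.resize(s[205:315,150:290],(400,200*110*2//140//2*2//2+57),interpolation=cv2.INTER_CUBIC)
c=cv2.resize(s[210:310,150:290],(390,200),interpolation=cv2.INTER_CUBIC)
d=cv2.resize(s[130:210,270:350],(390,200),interpolation=cv2.INTER_CUBIC)
cv2.imwrite("pics/b.png",np.vstack([np.hstack([a,b]),np.hstack([c,d])]))
for n in ims:
    hsv=cv2.cvtColor(ims[n]["pixels"],cv2.COLOR_BGR2HSV)
    m=cv2.inRange(hsv,(100,150,60),(120,255,255))
    k,l,st,ce=cv2.connectedComponentsWithStats(m)
    for i in range(1,k):
        if st[i,4]>150: print(n,st[i],ce[i].round(1),plane(ims[n],*ce[i],[0,0,.01],[0,0,1]).round(3))
E
```

```text
scene [ 91   4  31  46 939] [106.9  25.3] [ 2.003 -0.171  0.01 ]
scene [163 226  36  23 392] [179.  238.9] [0.62  0.183 0.01 ]
scene [243 234  36  32 652] [261.  251.1] [0.443 0.012 0.01 ]
scene [186 270  40  36 867] [205.5 288.4] [0.436 0.205 0.01 ]
top [161 151  28  28 454] [174.8 165. ] [0.634 0.171 0.01 ]
top [206 200  28  29 454] [219.7 214. ] [0.453 0.007 0.01 ]
top [152 204  29  28 470] [166.2 217.5] [0.442 0.202 0.01 ]
```

View pics/b.png

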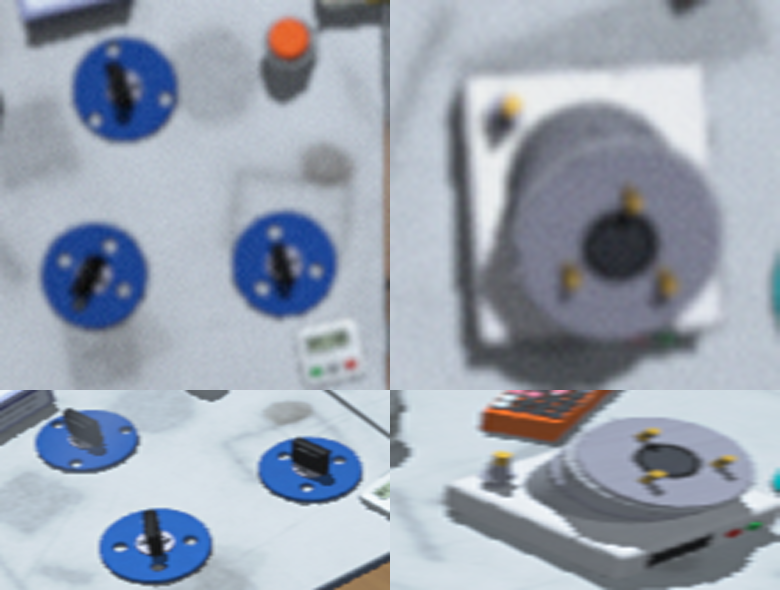

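The top crop settles which flange is which:
- **Top px (175,165):** three holes near the rim, at 42/52 of the disc radius, so this is cover_b.
- **Top px (166,217):** four holes, so this is cover_c.
- **Top px (220,214):** three holes at about 32/52 of the radius, matching a 34 mm hole circle. This is cover_a, the one to take.
- **Top px (355,195):** turquoise decoy.

The brass studs show on the port at crop px (632,200), (571,278) and (667,285).

```bash
python3 - <<'E'
from h import *
import pickle
ims=pickle.load(open("ims.pkl","rb"))
T,S=ims["top"],ims["scene"]
# rough studs: crop px -> full px
top=[(270+(x-390)*70/390,145+y*70/390) for x,y in[(632,196),(571,274),(666,282)]]
sc=[(270+(x-390)*80/390,130+(y-390)*80/200) for x,y in[(724,460),(648,434),(653,475)]]
for a,b in zip(top,sc):
    pass
import itertools
best=None
for p in itertools.permutations(sc):
    P=[];g=0
    for a,b in zip(top,p):
        e1,d1=ray(T,*a);e2,d2=ray(S,*b)
        s=np.linalg.lstsq(np.c_[d1,-d2],e2-e1,rcond=None)[0]
        q1,q2=e1+s[0]*d1,e2+s[1]*d2; P.append((q1+q2)/2);g+=np.linalg.norm(q1-q2)
    if best is None or g<best[0]: best=(g,np.array(P))
g,P=best; n=np.cross(P[1]-P[0],P[2]-P[0]);n/=np.linalg.norm(n);n*=np.sign(n[2])
print(g,P.round(4),P.mean(0).round(4),n.round(3),[np.linalg.norm(p-P.mean(0)).round(4) for p in P])
# cover a holes (white-ish) in top
hs=[(140+x*110/390,140+y*110/390) for x,y in[(275,233),(315,271),(262,289)]]
H=np.array([plane(T,*h,[0,0,.008],[0,0,1]) for h in hs]);c=H.mean(0);print(H.round(4),c,np.degrees(np.arctan2(*(H-c)[:,[1,0]].T[::1])))
w=vision.get_image("wrist");print(w["mtx"],w["eye"],att(w["attitude"]).round(3),r.sense()["eef_pos"],R.from_quat(r.sense()["orientation"]).as_matrix().round(3))
E
```

```text
0.006392253240075341 [[ 0.5608 -0.3123  0.1547]
 [ 0.5153 -0.2773  0.1395]
 [ 0.5103 -0.335   0.1365]] [ 0.5288 -0.3082  0.1435] [-0.331 -0.021  0.943] [np.float64(0.0341), np.float64(0.0339), np.float64(0.0333)]
[[ 0.4829  0.015   0.008 ]
 [ 0.4433 -0.026   0.008 ]
 [ 0.4254  0.0287  0.008 ]] [0.45049457 0.00588745 0.008     ] [  15.65124644 -102.78942557  137.76246386]
[[297.31863964   0.         253.87443083]
 [  0.         297.31863964 190.2899596 ]
 [  0.           0.           1.        ]] [ 0.31490112 -0.57245079  0.37282428] [[ 0.376  0.884  0.279]
 [-0.927  0.359  0.11 ]
 [-0.003 -0.3    0.954]] [ 0.24378456 -0.60191099  0.30276102] [[ 0.927  0.375 -0.001]
 [ 0.375 -0.927  0.002]
 [-0.    -0.002 -1.   ]]
```

Emit:
{"fn": "drive_tool", "kwargs": {"increments": [{"dx":20,"dy":55,"dz":10},{"dx":50,"dy":110,"dz":20},{"dx":85,"dy":160,"dz":30},{"dx":125,"dy":205,"dz":30},{"dx":165,"dy":235,"dz":30}]}}

```text
validation failed for argument at $.in...
```

Emit:
{"fn": "drive_tool", "kwargs": {"increments": [{"dx":51,"dy":27},{"dx":51,"dy":27},{"dx":51,"dy":27}]}}

```text
validation failed for argument at $.in...
```

```bash
python3 - <<'E'
from h import *
import pickle
w=vision.get_image("wrist");pickle.dump(w,open("w1.pkl","wb"));print(r.sense()["eef_pos"],r.sense()["time"])
cv2.imwrite("pics/w1.png",w["pixels"])
E
```

```text
[ 0.24379107 -0.60205495  0.30296912] 0.2
```

View pics/w1.png

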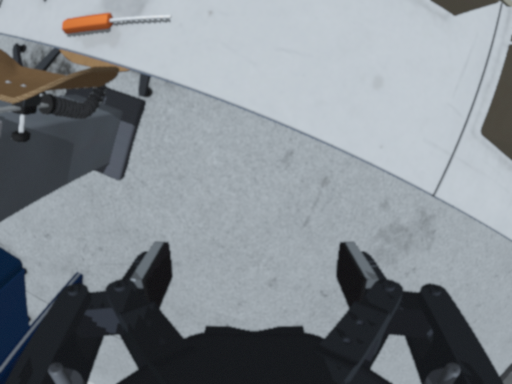

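The arm didn't move: the call was rejected, so this view only shows the bench edge and the fingers. I'll retry with every field filled in.

Emit:
{"fn": "drive_tool", "kwargs": {"increments": [{"dx":20,"dy":55,"dz":10,"wx":0,"wy":0,"wz":0,"gripper":1},{"dx":50,"dy":110,"dz":20,"wx":0,"wy":0,"wz":0,"gripper":1},{"dx":85,"dy":160,"dz":30,"wx":0,"wy":0,"wz":0,"gripper":1},{"dx":125,"dy":205,"dz":30,"wx":0,"wy":0,"wz":0,"gripper":1},{"dx":165,"dy":235,"dz":30,"wx":0,"wy":0,"wz":0,"gripper":1}]}}

```text
time: 0.82
eef_pos: [0.4102, -0.3649, 0.3342]
orientation: [0.981, 0.192, 0.0, 0.0]
force: [0.0, 0.0, -0.2]
grip_width: 0.999
gripper_force: 0.0
```

Emit:
{"fn": "drive_tool", "kwargs": {"increments": [{"dx":51,"dy":27,"dz":0,"wx":0,"wy":0,"wz":0,"gripper":1},{"dx":51,"dy":27,"dz":0,"wx":0,"wy":0,"wz":0,"gripper":1},{"dx":51,"dy":27,"dz":0,"wx":0,"wy":0,"wz":0,"gripper":1},{"dx":51,"dy":27,"dz":0,"wx":0,"wy":0,"wz":0,"gripper":1}]}}

```text
time: 1.32
eef_pos: [0.4583, -0.3421, 0.3336]
orientation: [0.982, 0.19, -0.001, 0.0]
force: [0.5, -0.1, -0.2]
grip_width: 0.999
gripper_force: 0.0
```

```bash
python3 - <<'E'
from h import *
import pickle
w=vision.get_image("wrist");pickle.dump(w,open("w1.pkl","wb"));print(r.sense()["eef_pos"],r.sense()["time"])
cv2.imwrite("pics/w2.png",w["pixels"])
hsv=cv2.cvtColor(w["pixels"],cv2.COLOR_BGR2HSV)
m=cv2.inRange(hsv,(12,90,70),(32,255,255))
k,l,st,ce=cv2.connectedComponentsWithStats(m)
for i in range(1,k):
    if st[i,4]>20: print(st[i],ce[i].round(1))
E
```

```text
[ 0.45835126 -0.34208894  0.33370891] 1.375
[455   0   8   7  40] [458.8   2.6]
[256  57  14  18 155] [262.7  65.5]
[207  91   9   8  41] [211.7  94. ]
[202  97  10  12  97] [206.6 102.4]
[265 118   9   7  42] [269.1 121.3]
[262 125  11  11  96] [267.1 130.1]
[   0  158  203  118 9169] [ 82.5 223.8]
```

View pics/w2.png

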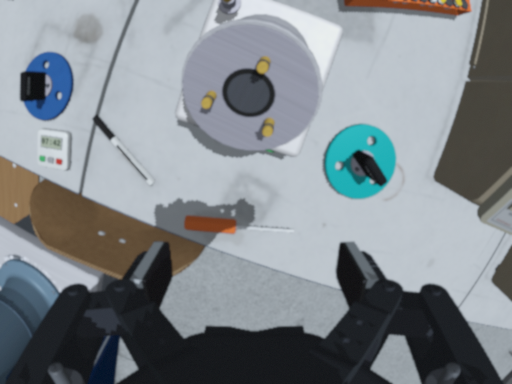

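The wrist view shows the port disc at about (251,86), with stud tips near (207,102), (267,130) and (261,69). I'll take a second view for stereo on the way to the cover.

Emit:
{"fn": "drive_tool", "kwargs": {"increments": [{"dx":20,"dy":40,"dz":0,"wx":0,"wy":0,"wz":0,"gripper":1},{"dx":40,"dy":80,"dz":0,"wx":0,"wy":0,"wz":0,"gripper":1},{"dx":40,"dy":80,"dz":0,"wx":0,"wy":0,"wz":0,"gripper":1},{"dx":40,"dy":80,"dz":0,"wx":0,"wy":0,"wz":0,"gripper":1}]}}

```text
time: 1.88
eef_pos: [0.4991, -0.2619, 0.3339]
orientation: [0.982, 0.19, -0.0, 0.0]
force: [-0.3, 0.1, 0.7]
grip_width: 1.003
gripper_force: 0.0
```

```bash
cat > st.py <<'E'
from h import *
import pickle
from scipy.optimize import least_squares
w1=pickle.load(open("w1.pkl","rb"))
def projf(im,P):
    K=np.array(im["mtx"]);c=att(im["attitude"]).T@(np.array(P)-np.array(im["eye"]))
    x,y,z=c[0],-c[1],-c[2];h=np.hypot(x,y);t=np.arctan2(h,z)
    return np.array([K[0,0]*t*x/h+K[0,2],K[1,1]*t*y/h+K[1,2]])
def blobs(im,P0):
    """brass stud blobs near expected centre"""
    hsv=cv2.cvtColor(im["pixels"],cv2.COLOR_BGR2HSV)
    m=cv2.inRange(hsv,(12,80,60),(34,255,255));m=cv2.morphologyEx(m,cv2.MORPH_CLOSE,np.ones((5,5)))
    c=projf(im,P0);k,l,st,ce=cv2.connectedComponentsWithStats(m)
    return [(ce[i],st[i]) for i in range(1,k) if st[i,4]>80 and np.hypot(*(ce[i]-c))<75]
E
python3 - <<'E'
from st import *
w2=vision.get_image("wrist");pickle.dump(w2,open("w2.pkl","wb"))
P0=[.5288,-.308,.14]
for w in(w1,w2):
    print(projf(w,P0))
    for b in blobs(w,P0): print(b[0].round(1),b[1])
c=projf(w2,P0).astype(int);crop=lambda w:(lambda c:cv2.resize(w["pixels"][max(c[1]-50,0):max(c[1]-50,0)+100,c[0]-50:c[0]+50],(390,390),interpolation=cv2.INTER_CUBIC))(projf(w,P0).astype(int))
cv2.imwrite("pics/s.png",np.hstack([crop(w1),crop(w2)]))
E
```

```text
[248.61251152  98.24567849]
[262.6  65.4] [256  57  14  18 171]
[208.3  99.6] [202  91  14  18 158]
[267.7 127. ] [262 118  12  18 157]
[312.60563881 173.31755988]
[331.8 147.8] [327 137  11  22 194]
[274.2 173. ] [269 163  11  20 166]
[327.4 197.9] [323 189  10  19 150]
```

View pics/s.png

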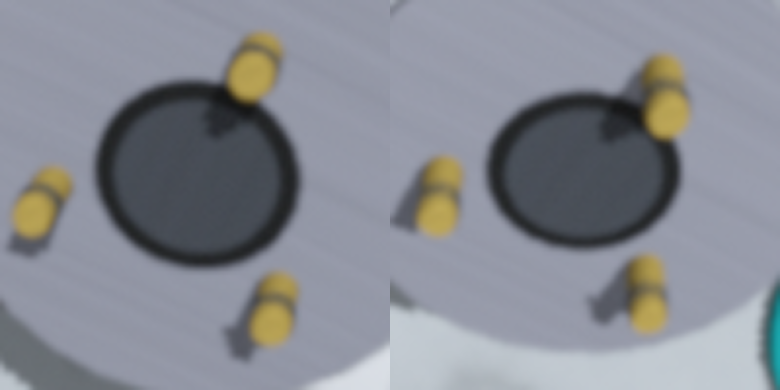

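The two crops show the three brass studs and the dark bore ring. The bore centre is at about (248.8,92.6) px in view 1 and (311.7,166.8) px in view 2. I'll fit the port pose from these points.

```bash
python3 - <<'E'
from st import *
w2=pickle.load(open("w2.pkl","rb"));P0=[.5288,-.308,.14]
o1=[b[0] for b in blobs(w1,P0)];o2=[b[0] for b in blobs(w2,P0)]
obs=[(w1,[o1[0],o1[1],o1[2]],(248.8,92.6)),(w2,[o2[0],o2[1],o2[2]],(311.7,166.8))]
def port(q,t=np.radians(25)):
    return q[:3],R.from_euler("z",q[3]).as_matrix()@R.from_euler("y",-t).as_matrix()  # x up the slope, z toward robot
def f(q,ret=0):
    c,M=port(q);e=[]
    for w,o,b in obs:
        e.append((projf(w,c)-b))
        for k,a in enumerate((0,2*np.pi/3,-2*np.pi/3)):
            p=c+M@[.034*np.cos(q[4]+a),.034*np.sin(q[4]+a),.010];e.append(projf(w,p)-o[k])
    return np.ravel(e)
s=least_squares(f,[.533,-.308,.125,0.05,0.])
c,M=port(s.x);print(s.x.round(4),np.degrees(s.x[3:]),f(s.x).round(1).reshape(2,-1));print(M.round(4))
pickle.dump((s.x,M),open("port.pkl","wb"))
E
```

```text
[ 0.5326 -0.3058  0.1344  0.0404 -0.1222] [ 2.3120681  -7.00073691] [[-0.8  0.8  0.6 -0.7  0.4 -0.2  0.3  0.1]
 [-0.6  0.5 -0.  -0.7  0.1 -0.  -0.1  0.2]]
[[ 0.9056 -0.0403 -0.4223]
 [ 0.0366  0.9992 -0.017 ]
 [ 0.4226  0.      0.9063]]
```

Emit:
{"fn": "drive_tool", "kwargs": {"increments": [{"dx":-40,"dy":45,"dz":0,"wx":0,"wy":0,"wz":-2.5,"gripper":1},{"dx":-80,"dy":90,"dz":0,"wx":0,"wy":0,"wz":-5,"gripper":1},{"dx":-110,"dy":140,"dz":-20,"wx":0,"wy":0,"wz":-5,"gripper":1},{"dx":-120,"dy":195,"dz":-40,"wx":0,"wy":0,"wz":-5,"gripper":1},{"dx":-120,"dy":240,"dz":-60,"wx":0,"wy":0,"wz":-5,"gripper":1}]}}

```text
time: 2.55
eef_pos: [0.3788, -0.0209, 0.2736]
orientation: [0.989, 0.146, 0.001, 0.001]
force: [1.5, 0.5, -1.0]
grip_width: 1.0
gripper_force: 0.0
```

Emit:
{"fn": "drive_tool", "kwargs": {"increments": [{"dx":0,"dy":0,"dz":0,"wx":0,"wy":0,"wz":0,"gripper":1},{"dx":0,"dy":0,"dz":0,"wx":0,"wy":0,"wz":0,"gripper":1}]}}

```text
time: 2.8
eef_pos: [0.3802, -0.0221, 0.2742]
orientation: [0.989, 0.147, 0.0, 0.0]
force: [-0.1, -0.6, 1.1]
grip_width: 0.998
gripper_force: 0.0
```

```bash
python3 - <<'E'
from st import *
w=vision.get_image("wrist");pickle.dump(w,open("w3.pkl","wb"))
s=r.sense();print(s["eef_pos"],s["joint_pos"].round(2),R.from_quat(s["orientation"]).as_matrix().round(3))
print(projf(w,[.453,.006,.01]))
c=projf(w,[.453,.006,.01]).astype(int);x0=np.clip(c[0]-100,0,312);y0=np.clip(c[1]-75,0,234)
print(x0,y0)
cv2.imwrite("pics/g.png",cv2.resize(w["pixels"][y0:y0+150,x0:x0+200],(800,600),interpolation=cv2.INTER_CUBIC))
E
```

```text
[ 0.38043407 -0.02241922  0.27438951] [ 0.42 -0.1  -0.45  2.21 -0.05  1.02 -1.27] [[ 0.957  0.29   0.001]
 [ 0.29  -0.957 -0.   ]
 [ 0.001  0.001 -1.   ]]
[249.25743143  99.10317928]
149 24
```

View pics/g.png

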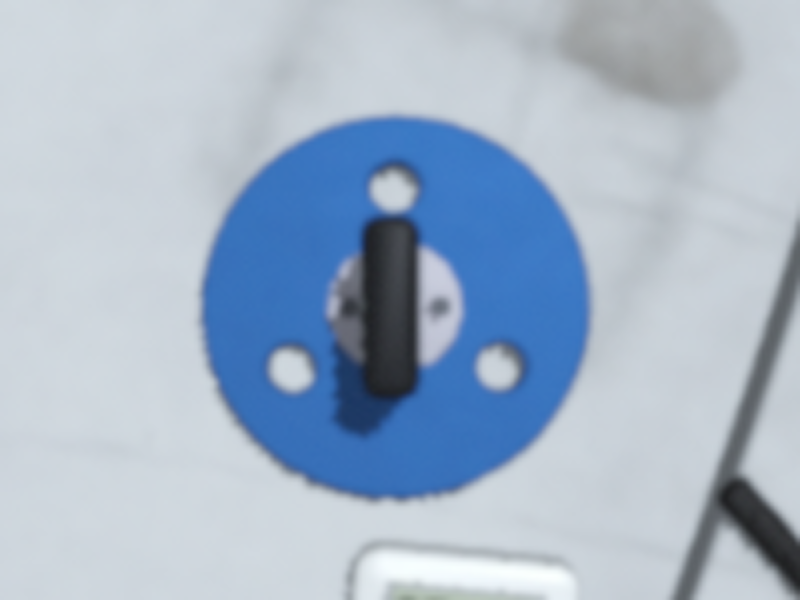

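The crop shows three holes at (394,188), (292,369) and (499,368), well inside the rim, with the fin pointing to one of them. That confirms cover_a. I'll now work out the grasp and place poses.

```bash
python3 - <<'E'
from st import *
w=pickle.load(open("w3.pkl","rb"))
hsv=cv2.cvtColor(w["pixels"],cv2.COLOR_BGR2HSV);m=cv2.inRange(hsv,(100,120,60),(125,255,255))
m[:, :160]=0;m[:,340:]=0
cs=max(cv2.findContours(m,cv2.RETR_EXTERNAL,cv2.CHAIN_APPROX_NONE)[0],key=cv2.contourArea)
H=cv2.convexHull(cs)[:,0]
P=np.array([plane(w,*p,[0,0,.009],[0,0,1],True)[:2] for p in H])
(cx,cy),rad=cv2.minEnclosingCircle((P*1000).astype(np.float32));print("disc",cx,cy,rad)
L=lambda x,y:plane(w,149+x/4,24+y/4,[0,0,.006],[0,0,1],True)[:2]
h=np.array([L(394,188),L(292,369),L(499,368)]);c=h.mean(0);d=h-c
print("holes",c*1000,np.degrees(np.arctan2(d[:,1],d[:,0]))-[0,120,-120],np.linalg.norm(d,axis=1))
# handle top ends z=.064
a=plane(w,149+392/4,24+218/4,[0,0,.064],[0,0,1],True);b=plane(w,149+390/4,24+396/4,[0,0,.064],[0,0,1],True)
print("handle",(a+b)/2*1000,np.degrees(np.arctan2(*(a-b)[[1,0]])))
s=r.sense();M=R.from_quat(s["orientation"]).as_matrix();print("tool x ang",np.degrees(np.arctan2(M[1,0],M[0,0])),s["eef_pos"]*1000, r.hold_point_z)
E
```

```text
disc 450.8462829589844 7.897017002105713 53.93385314941406
holes [450.4938148   7.1182294] [17.21655553 17.33324871 16.76588414] [0.03419403 0.03384585 0.03396125]
handle [450.92377668   6.97294668  64.        ] 16.131539943945107
tool x ang 16.832943936583234 [380.43406879 -22.41922269 274.38951043] 0.0539
```

Emit:
{"fn": "drive_tool", "kwargs": {"increments": [{"dx":35,"dy":15,"dz":-50,"wx":0,"wy":0,"wz":0,"gripper":1},{"dx":70.3,"dy":29.6,"dz":-95,"wx":0,"wy":0,"wz":0,"gripper":1},{"dx":70.3,"dy":29.6,"dz":-100,"wx":0,"wy":0,"wz":0,"gripper":1},{"dx":70.3,"dy":29.6,"dz":-150,"wx":0,"wy":0,"wz":0,"gripper":1},{"dx":70.3,"dy":29.6,"dz":-180,"wx":0,"wy":0,"wz":0,"gripper":1}]}}

```text
time: 3.48
eef_pos: [0.4503, 0.0066, 0.0935]
orientation: [0.989, 0.146, -0.0, 0.001]
force: [-0.3, 0.7, -0.4]
grip_width: 0.998
gripper_force: 0.0
```

Emit:
{"fn": "drive_tool", "kwargs": {"increments": [{"dx":0,"dy":0,"dz":0,"wx":0,"wy":0,"wz":0,"gripper":1},{"dx":0,"dy":0,"dz":0,"wx":0,"wy":0,"wz":0,"gripper":0},{"dx":0,"dy":0,"dz":0,"wx":0,"wy":0,"wz":0,"gripper":0},{"dx":0,"dy":0,"dz":0,"wx":0,"wy":0,"wz":0,"gripper":0},{"dx":0,"dy":0,"dz":0,"wx":0,"wy":0,"wz":0,"gripper":0}]}}

```text
time: 4.1
eef_pos: [0.4511, 0.0087, 0.0948]
orientation: [0.989, 0.148, 0.001, 0.001]
force: [-7.2, 0.6, 5.7]
grip_width: 0.157
gripper_force: 58.3
```

Emit:
{"fn": "drive_tool", "kwargs": {"increments": [{"dx":0,"dy":0,"dz":0,"wx":0,"wy":0,"wz":0,"gripper":0},{"dx":0,"dy":0,"dz":0,"wx":0,"wy":0,"wz":0,"gripper":0},{"dx":0,"dy":0,"dz":0,"wx":0,"wy":0,"wz":0,"gripper":0},{"dx":0,"dy":0,"dz":0,"wx":0,"wy":0,"wz":0,"gripper":0}]}}

```text
time: 4.6
eef_pos: [0.4512, 0.0088, 0.0948]
orientation: [0.989, 0.148, 0.001, 0.001]
force: [-0.9, -0.8, 8.1]
grip_width: 0.155
gripper_force: 59.6
```

Emit:
{"fn": "drive_tool", "kwargs": {"increments": [{"dx":0,"dy":0,"dz":20,"wx":0,"wy":0,"wz":0,"gripper":0},{"dx":0,"dy":0,"dz":60,"wx":0,"wy":0,"wz":0,"gripper":0},{"dx":0,"dy":0,"dz":120,"wx":0,"wy":0,"wz":0,"gripper":0},{"dx":0,"dy":0,"dz":180,"wx":0,"wy":0,"wz":0,"gripper":0},{"dx":0,"dy":0,"dz":220,"wx":0,"wy":0,"wz":0,"gripper":0}]}}

```text
time: 5.22
eef_pos: [0.4504, 0.0095, 0.3162]
orientation: [0.989, 0.148, 0.001, 0.0]
force: [0.1, -0.7, -2.9]
grip_width: 0.155
gripper_force: 58.9
```

```bash
cat > tgt.py <<'E'
from st import *
q,M=pickle.load(open("port.pkl","rb"))
def target(h,lat=(0,0),da=0,hold=.0939):
    """TCP pose with the underside h m off the face"""
    a=q[4]+np.radians(da);x=M@[np.cos(a),np.sin(a),0];n=M[:,2]
    Rt=np.c_[x,np.cross(-n,x),-n]
    return q[:3]+n*(h+hold)+M@[lat[0],lat[1],0],Rt
def delta(h,**k):
    s=r.sense();p,Rt=target(h,**k);Rc=R.from_quat(s["orientation"]).as_matrix()
    print("d mm",((p-s["eef_pos"])*1000).round(1),"w deg",np.degrees(R.from_matrix(Rt@Rc.T).as_rotvec()).round(2),"t",s["time"],"h mm",round(((s["eef_pos"]-q[:3])@M[:,2]-.0939)*1000,2))
E
python3 -c "
from tgt import *
print(r.sense()['eef_pos'],r.sense()['grip_width'],r.sense()['force'],r.sense()['torque']);delta(.06)
w=vision.get_image('wrist');cv2.imwrite('pics/held.png',w['pixels'])"
```

```text
[0.45035507 0.00951035 0.31615961] 0.15457356383559556 [ 0.1457793  -0.72015428 -2.94998323] [ 0.02285153 -0.06856484 -0.01377905]
d mm [  17.3 -317.9  -42.3] w deg [  5.78 -24.36 -21.4 ] t 5.225 h mm 100.19
```

View pics/held.png

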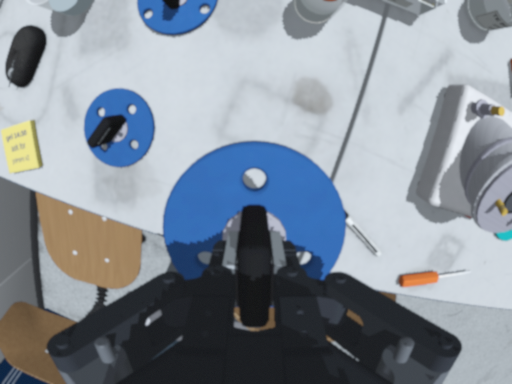

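Cover_a is held squarely, with one hole visible at (255,178) px ahead of the fin. Next I'll swing it above the port.

Emit:
{"fn": "drive_tool", "kwargs": {"increments": [{"dx":2,"dy":-50,"dz":0,"wx":0.9,"wy":-3.8,"wz":-3.4,"gripper":0},{"dx":5,"dy":-105,"dz":0,"wx":1.9,"wy":-8.1,"wz":-7.1,"gripper":0},{"dx":9,"dy":-160,"dz":0,"wx":2.9,"wy":-12.2,"wz":-10.7,"gripper":0},{"dx":12,"dy":-215,"dz":0,"wx":3.9,"wy":-16.2,"wz":-14.3,"gripper":0},{"dx":15,"dy":-265,"dz":-10,"wx":4.8,"wy":-20.3,"wz":-17.8,"gripper":0}]}}

```text
time: 5.9
eef_pos: [0.4648, -0.2577, 0.3034]
orientation: [0.983, -0.009, 0.181, -0.015]
force: [-0.1, 0.6, -2.7]
grip_width: 0.153
gripper_force: 59.0
```

Emit:
{"fn": "drive_tool", "kwargs": {"increments": [{"dx":2,"dy":-40,"dz":-20,"wx":0.5,"wy":-2,"wz":-1.8,"gripper":0},{"dx":2.3,"dy":-52.9,"dz":-32.3,"wx":1,"wy":-4,"wz":-3.6,"gripper":0},{"dx":2.3,"dy":-52.9,"dz":-32.3,"wx":1,"wy":-4,"wz":-3.6,"gripper":0},{"dx":2.3,"dy":-52.9,"dz":-32.3,"wx":1,"wy":-4,"wz":-3.6,"gripper":0}]}}

```text
time: 6.4
eef_pos: [0.4678, -0.3072, 0.2711]
orientation: [0.976, -0.039, 0.213, -0.019]
force: [0.7, 0.2, -1.3]
grip_width: 0.158
gripper_force: 59.1
```

```bash
python3 - <<'E'
from tgt import *
delta(.06)
s=r.sense();print(s["joint_pos"].round(2))
w=vision.get_image("wrist")
Rc=R.from_quat(s["orientation"]).as_matrix();p=s["eef_pos"]
hsv=cv2.cvtColor(w["pixels"],cv2.COLOR_BGR2HSV);blue=cv2.inRange(hsv,(100,110,40),(125,255,255))
# front hole: blob of non-blue around (255,178)
nb=cv2.bitwise_not(blue);k,l,st,ce=cv2.connectedComponentsWithStats(nb)
for i in range(1,k):
    if 60<st[i,4]<1500 and abs(ce[i][0]-255)<30 and abs(ce[i][1]-178)<30:
        P=plane(w,*ce[i],p+Rc@[0,0,.0939-.008],Rc[:,2],True);print(ce[i],st[i],"hole tool mm",(Rc.T@(P-p)*1000).round(1))
cs=max(cv2.findContours(blue,cv2.RETR_EXTERNAL,cv2.CHAIN_APPROX_NONE)[0],key=cv2.contourArea)[:,0]
cs=cs[cs[:,1]<215]
P=np.array([(Rc.T@(plane(w,*c,p+Rc@[0,0,.0939-.008],Rc[:,2],True)-p))[:2]*1000 for c in cs])
f=least_squares(lambda x:np.hypot(P[:,0]-x[0],P[:,1]-x[1])-x[2],[0,0,55],loss="soft_l1");print("disc tool",f.x.round(2))
E
```

```text
d mm [-0.1 -1.2  2.8] w deg [-0.15 -0.25 -0.15] t 6.4 h mm 57.43
[ 0.8   0.13 -0.18  2.05 -0.4   0.66 -0.75]
[253.84294872 178.45192308] [243 170  23  18 312] hole tool mm [34.4 -0.8 85.9]
disc tool [ 0.78 -0.89 53.34]
```

Emit:
{"fn": "drive_tool", "kwargs": {"increments": [{"dx":7,"dy":-0.5,"dz":-14,"wx":-0.1,"wy":-0.2,"wz":-0.1,"gripper":0},{"dx":14,"dy":-1,"dz":-28,"wx":-0.1,"wy":-0.2,"wz":-0.1,"gripper":0},{"dx":14,"dy":-1,"dz":-28,"wx":-0.1,"wy":-0.2,"wz":-0.1,"gripper":0},{"dx":14,"dy":-1,"dz":-28,"wx":-0.1,"wy":-0.2,"wz":-0.1,"gripper":0}]}}

```text
time: 6.95
eef_pos: [0.4817, -0.3096, 0.2432]
orientation: [0.975, -0.041, 0.216, -0.018]
force: [0.2, -0.4, -2.4]
grip_width: 0.156
gripper_force: 59.2
```

```bash
python3 - <<'E'
from tgt import *
delta(.015,lat=(-.0004,.0003));print(r.sense()["force"],r.sense()["torque"])
ims={n:vision.get_image(n) for n in("scene","wrist")}
c=np.array(proj(ims["scene"],q[:3])).astype(int);print(c)
a=cv2.resize(ims["scene"]["pixels"][c[1]-60:c[1]+40,c[0]-65:c[0]+65],(520,400),interpolation=cv2.INTER_CUBIC)
b=cv2.resize(ims["wrist"]["pixels"][130:310,200:310],(244,400),interpolation=cv2.INTER_CUBIC)
cv2.imwrite("pics/pre.png",np.hstack([a,b]))
E
```

```text
d mm [  4.6   2.2 -10.2] w deg [-0.01 -0.01  0.07] t 6.95 h mm 26.24
[ 0.16339121 -0.36448936 -2.42823429] [-0.01912525  0.62465229 -0.03765488]
[326 158]
```

View pics/pre.png

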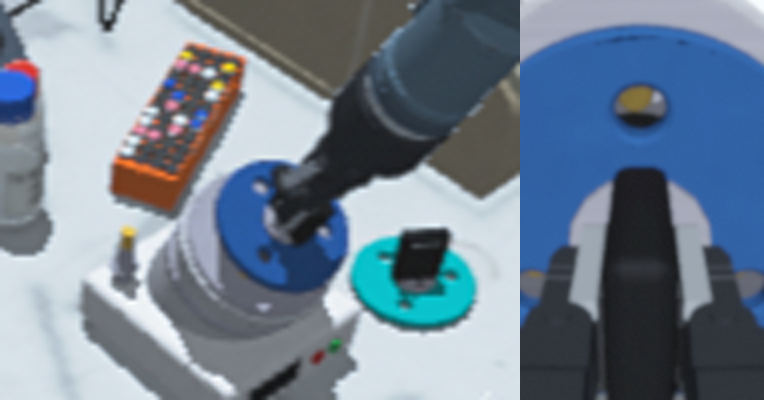

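The wrist crop shows a stud through the front hole, about 1.2 mm to the left (+y) of centre. I'll correct that while lowering.

Emit:
{"fn": "drive_tool", "kwargs": {"increments": [{"dx":0.3,"dy":1.4,"dz":0,"wx":0,"wy":0,"wz":0,"gripper":0},{"dx":1.7,"dy":1.4,"dz":-3.5,"wx":0,"wy":0,"wz":0,"gripper":0},{"dx":3.1,"dy":1.5,"dz":-7,"wx":0,"wy":0,"wz":0,"gripper":0},{"dx":4.6,"dy":1.5,"dz":-10.2,"wx":0,"wy":0,"wz":0,"gripper":0},{"dx":4.6,"dy":1.5,"dz":-10.2,"wx":0,"wy":0,"wz":0,"gripper":0}]}}

```text
time: 7.68
eef_pos: [0.4862, -0.308, 0.2328]
orientation: [0.975, -0.041, 0.216, -0.018]
force: [-1.1, -0.1, -2.9]
grip_width: 0.157
gripper_force: 59.1
```

```bash
python3 -c "
from tgt import *
delta(.0);s=r.sense();print(s['force'],s['torque'],s['grip_width'])"
```

```text
d mm [  6.8   0.6 -13.3] w deg [-0.02 -0.01  0.08] t 7.675 h mm 14.97
[-1.10641684 -0.1024496  -2.88768243] [-0.00287794  0.66995065  0.04785947] 0.15710645122381206
```

Emit:
{"fn": "drive_tool", "kwargs": {"increments": [{"dx":1.5,"dy":0.1,"dz":-3,"wx":0,"wy":0,"wz":0,"gripper":0},{"dx":3,"dy":0.2,"dz":-6,"wx":0,"wy":0,"wz":0,"gripper":0},{"dx":4.4,"dy":0.2,"dz":-9,"wx":0,"wy":0,"wz":0,"gripper":0},{"dx":4.4,"dy":0.2,"dz":-9,"wx":0,"wy":0,"wz":0,"gripper":0}]}}

```text
time: 8.18
eef_pos: [0.4905, -0.3078, 0.2239]
orientation: [0.975, -0.041, 0.216, -0.018]
force: [-0.4, -0.1, -1.7]
grip_width: 0.156
gripper_force: 59.1
```

```bash
python3 -c "
from tgt import *
delta(.0);s=r.sense();print(s['force'],s['torque'],s['grip_width'])"
```

```text
d mm [ 2.5  0.4 -4.4] w deg [-0.02 -0.01  0.08] t 8.175 h mm 5.03
[-0.40272818 -0.10716799 -1.65025732] [ 0.01585732  0.62419436 -0.01966505] 0.15626517717667146
```

Studs are through the holes. Seating now.

Emit:
{"fn": "drive_tool", "kwargs": {"increments": [{"dx":1.2,"dy":0,"dz":-2.5,"wx":0,"wy":0,"wz":0,"gripper":0},{"dx":2.1,"dy":0,"dz":-4.5,"wx":0,"wy":0,"wz":0,"gripper":0},{"dx":2.8,"dy":0,"dz":-6,"wx":0,"wy":0,"wz":0,"gripper":0},{"dx":2.8,"dy":0,"dz":-6,"wx":0,"wy":0,"wz":0,"gripper":0}]}}

```text
time: 8.68
eef_pos: [0.4924, -0.3085, 0.2207]
orientation: [0.975, -0.041, 0.216, -0.018]
force: [-14.3, 3.7, 13.9]
grip_width: 0.156
gripper_force: 62.0
```

```bash
python3 -c "
from tgt import *
delta(.0);s=r.sense();print(s['force'],s['torque'],s['grip_width'])"
```

```text
d mm [ 0.6  1.1 -1.2] w deg [-0.06 -0.01  0.11] t 8.675 h mm 1.37
[-14.28645063   3.67683255  13.86868163] [1.2383414  1.15113303 0.63665345] 0.15594499994851782
```

Emit:
{"fn": "drive_tool", "kwargs": {"increments": [{"dx":-0.8,"dy":0.5,"dz":0,"wx":0,"wy":0,"wz":0,"gripper":0},{"dx":-0.8,"dy":0.5,"dz":0,"wx":0,"wy":0,"wz":0,"gripper":0},{"dx":-0.8,"dy":0.5,"dz":0,"wx":0,"wy":0,"wz":0,"gripper":0}]}}

```text
time: 9.05
eef_pos: [0.4923, -0.3084, 0.2207]
orientation: [0.975, -0.041, 0.216, -0.017]
force: [-9.5, 1.6, 11.3]
grip_width: 0.155
gripper_force: 61.2
```

```bash
python3 -c "
from tgt import *
delta(.0);s=r.sense();print(s['force'],s['torque'],s['grip_width'])"
```

```text
d mm [ 0.7  1.  -1.2] w deg [0.02 0.08 0.14] t 9.05 h mm 1.41
[-9.53767585  1.62875879 11.3003624 ] [0.95520923 0.97142236 0.55412951] 0.15546726147512993
```

Emit:
{"fn": "drive_tool", "kwargs": {"increments": [{"dx":-0.8,"dy":0.5,"dz":0,"wx":0,"wy":0,"wz":0,"gripper":0.5},{"dx":-0.8,"dy":0.5,"dz":0,"wx":0,"wy":0,"wz":0,"gripper":1},{"dx":-0.8,"dy":0.5,"dz":0,"wx":0,"wy":0,"wz":0,"gripper":1},{"dx":-0.8,"dy":0.5,"dz":0,"wx":0,"wy":0,"wz":0,"gripper":1},{"dx":-0.8,"dy":0.5,"dz":0,"wx":0,"wy":0,"wz":0,"gripper":1}]}}

```text
time: 9.68
eef_pos: [0.4919, -0.307, 0.2182]
orientation: [0.975, -0.041, 0.216, -0.017]
force: [-0.3, 0.2, 0.4]
grip_width: 1.0
gripper_force: 0.0
```

Emit:
{"fn": "drive_tool", "kwargs": {"increments": [{"dx":-8,"dy":0,"dz":18,"wx":0,"wy":0,"wz":0,"gripper":1},{"dx":-25,"dy":0,"dz":55,"wx":0,"wy":0,"wz":0,"gripper":1},{"dx":-50,"dy":0,"dz":110,"wx":0,"wy":0,"wz":0,"gripper":1},{"dx":-50,"dy":0,"dz":110,"wx":0,"wy":0,"wz":0,"gripper":1},{"dx":-50,"dy":0,"dz":110,"wx":0,"wy":0,"wz":0,"gripper":1}]}}

```text
time: 10.3
eef_pos: [0.4416, -0.3069, 0.3284]
orientation: [0.975, -0.041, 0.216, -0.017]
force: [0.7, 0.6, -1.4]
grip_width: 0.996
gripper_force: 0.0
```

```bash
python3 - <<'E'
from tgt import *
w=vision.get_image("wrist");s=r.sense();print(s["eef_pos"],s["force"],s["time"])
# fit of disc top outline assumed at face + 10 mm
n=M[:,2]
hsv=cv2.cvtColor(w["pixels"],cv2.COLOR_BGR2HSV);blue=cv2.inRange(hsv,(100,110,40),(125,255,255))
c=projf(w,q[:3]);k,l,st,ce=cv2.connectedComponentsWithStats(blue);i=min((i for i in range(1,k) if st[i,4]>500),key=lambda i:np.hypot(*(ce[i]-c)))
H=cv2.convexHull(max(cv2.findContours((l==i).astype(np.uint8),cv2.RETR_EXTERNAL,cv2.CHAIN_APPROX_NONE)[0],key=cv2.contourArea))[:,0]
for h in(0.010,.030):
    P=np.array([M.T@(plane(w,*p,q[:3]+h*n,n,True)-q[:3]) for p in H])[:,:2]*1000
    f=least_squares(lambda x:np.hypot(P[:,0]-x[0],P[:,1]-x[1])-x[2],[0,0,55]);print(h,f.x.round(2),np.abs(f.fun).max().round(2))
x0,y0=(c-[66,50]).astype(int);y0=max(y0,0);x0=max(x0,0)
a=cv2.resize(w["pixels"][y0:y0+100,x0:x0+132],(520,394),interpolation=cv2.INTER_CUBIC)
sc=vision.get_image("scene")
b=cv2.resize(sc["pixels"][120:220,265:331+10],(275,394),interpolation=cv2.INTER_CUBIC)
cv2.imwrite("pics/end.png",np.hstack([a,b]))
E
```

```text
[ 0.44149038 -0.30637215  0.32716718] [0.38337001 0.30308753 0.00657558] 10.35
0.01 [-0.21  0.17 54.21] 0.45
0.03 [ 5.32 -0.28 50.26] 0.42
```

View pics/end.png

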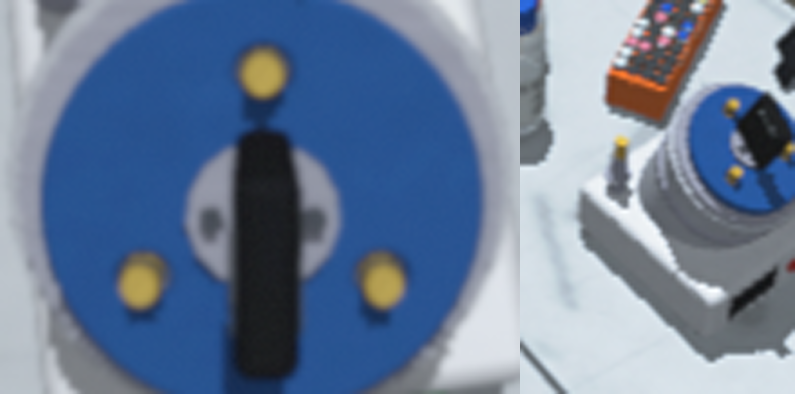

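The final view shows all three studs through the holes and the disc centred on the port. Its outline fits the fully seated plane (10 mm above the face, radius 54.2 mm) rather than the raised one. I'll tap the fin lightly with closed fingers to make sure it's home.

Emit:
{"fn": "drive_tool", "kwargs": {"increments": [{"dx":0,"dy":0,"dz":0,"wx":0,"wy":0,"wz":0,"gripper":0},{"dx":0,"dy":0,"dz":0,"wx":0,"wy":0,"wz":0,"gripper":0},{"dx":0,"dy":0,"dz":0,"wx":0,"wy":0,"wz":0,"gripper":0},{"dx":14,"dy":0.5,"dz":-30,"wx":0,"wy":0,"wz":0,"gripper":0},{"dx":25,"dy":1,"dz":-54,"wx":0,"wy":0,"wz":0,"gripper":0}]}}

```text
time: 11.02
eef_pos: [0.4672, -0.3061, 0.2737]
orientation: [0.975, -0.041, 0.216, -0.017]
force: [1.1, 0.6, -0.3]
grip_width: -0.002
gripper_force: 0.0
```

```bash
python3 -c "
from tgt import *
delta(.064,hold=.073);s=r.sense();print(s['force'],s['grip_width'])"
```

```text
d mm [  7.6  -2.  -15.2] w deg [0.03 0.04 0.1 ] t 11.025 h mm 60.02
[ 1.10008615  0.60404352 -0.27295037] -0.00228712559230859
```

Emit:
{"fn": "drive_tool", "kwargs": {"increments": [{"dx":5,"dy":-1,"dz":-11,"wx":0,"wy":0,"wz":0,"gripper":0},{"dx":6.3,"dy":-1.5,"dz":-13.5,"wx":0,"wy":0,"wz":0,"gripper":0},{"dx":7,"dy":-1.5,"dz":-15,"wx":0,"wy":0,"wz":0,"gripper":0},{"dx":7.6,"dy":-1.5,"dz":-16.5,"wx":0,"wy":0,"wz":0,"gripper":0}]}}

```text
time: 11.52
eef_pos: [0.4746, -0.3082, 0.2589]
orientation: [0.975, -0.041, 0.217, -0.017]
force: [-0.8, 0.1, -0.6]
grip_width: 0.002
gripper_force: 0.0
```

```bash
python3 -c "
from tgt import *
delta(.064,hold=.073);s=r.sense();print(s['force'],s['grip_width'])"
```

```text
d mm [ 0.1  0.  -0.3] w deg [0.09 0.11 0.13] t 11.525 h mm 43.48
[-0.75722161  0.06718092 -0.64883365] 0.0018711151346490957
```

Emit:
{"fn": "drive_tool", "kwargs": {"increments": [{"dx":0.4,"dy":0,"dz":-0.9,"wx":0,"wy":0,"wz":0,"gripper":0},{"dx":0.8,"dy":0,"dz":-1.8,"wx":0,"wy":0,"wz":0,"gripper":0},{"dx":1.3,"dy":0,"dz":-2.7,"wx":0,"wy":0,"wz":0,"gripper":0},{"dx":1.3,"dy":0,"dz":-2.7,"wx":0,"wy":0,"wz":0,"gripper":0}]}}

```text
time: 12.02
eef_pos: [0.4748, -0.3083, 0.2587]
orientation: [0.975, -0.041, 0.216, -0.017]
force: [-13.4, 4.7, 17.8]
grip_width: -0.0
gripper_force: 11.0
```

```bash
python3 -c "
from tgt import *
delta(.064,hold=.073);s=r.sense();print(s['force'],s['grip_width'])"
```

```text
d mm [-0.   0.2 -0.1] w deg [0.03 0.06 0.1 ] t 12.025 h mm 43.17
[-13.42346665   4.71449463  17.82922388] -0.0001653743859923004
```

It's solid at exactly the seated height, under about 22 N. Retreating now.

Emit:
{"fn": "drive_tool", "kwargs": {"increments": [{"dx":-8,"dy":0,"dz":18,"wx":0,"wy":0,"wz":0,"gripper":0},{"dx":-28,"dy":0,"dz":62,"wx":0,"wy":0,"wz":0,"gripper":0},{"dx":-40,"dy":0,"dz":95,"wx":0,"wy":0,"wz":0,"gripper":0},{"dx":-40,"dy":0,"dz":95,"wx":0,"wy":0,"wz":0,"gripper":0},{"dx":-40,"dy":0,"dz":95,"wx":0,"wy":0,"wz":0,"gripper":0}]}}

```text
time: 12.65
eef_pos: [0.4355, -0.3073, 0.3499]
orientation: [0.975, -0.041, 0.216, -0.017]
force: [-0.6, -1.0, 0.6]
grip_width: -0.002
gripper_force: 0.0
```

```bash
python3 - <<'E'
from tgt import *
w=vision.get_image("wrist");n=M[:,2]
hsv=cv2.cvtColor(w["pixels"],cv2.COLOR_BGR2HSV);blue=cv2.inRange(hsv,(100,110,40),(125,255,255))
c=projf(w,q[:3]);k,l,st,ce=cv2.connectedComponentsWithStats(blue);i=min((i for i in range(1,k) if st[i,4]>500),key=lambda i:np.hypot(*(ce[i]-c)))
H=cv2.convexHull(max(cv2.findContours((l==i).astype(np.uint8),cv2.RETR_EXTERNAL,cv2.CHAIN_APPROX_NONE)[0],key=cv2.contourArea))[:,0]
P=np.array([M.T@(plane(w,*p,q[:3]+.01*n,n,True)-q[:3]) for p in H])[:,:2]*1000
f=least_squares(lambda x:np.hypot(P[:,0]-x[0],P[:,1]-x[1])-x[2],[0,0,55]);print(f.x.round(2),np.abs(f.fun).max())
if abs(f.x[2]-54.2)<1.2 and np.hypot(*f.x[:2])<3: print(r.finish_job())
E
```

```text
[-0.24  0.2  54.24] 0.5287517559180799
the job is handed in; nothing more can be done
None
```

Cover_a sits fully home on the port with all three studs through its holes, the gripper has let go and backed away, and the job was handed in at about 13 s; the other two flanges, the bottle and the beaker were not touched.

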